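# Put the steel rule away in the toolbox

### The arm

A 6-joint arm with a two-finger parallel gripper is mounted at the origin on the work surface. World frame = base frame: x ahead of the robot, y to its left, z up, the work surface at z = 0. Lengths are in m, angles in degrees, forces in N, time in s.
With the tool pointing down it reaches from about 0.35 to 0.875 m from the base axis. Payload 15.5 kg.
Tool frame: the origin (TCP) lies on the centre line of the jaws, within the pads' length; the fingertips stand 14 mm ahead of it and the grasp point (between the pads) lies 5 mm behind it; z points along the fingers, y is the line along which they close (so a half turn about z gives the same grasp; the last joint's range is limited). The gripper opens to 85 mm and grips with 20 to 120 N. Pads are 22 mm wide; open, the fingers measure 114 mm over their backs; the gripper's body (76 mm by 85 mm) begins 54 mm behind the grasp point. The pads swing forward as they close: fully open they stand 13 mm farther back than shut.
Start: joints at [-80.128, 28.281, 77.091, -0, 74.628, -5.472], TCP at [0.165, -0.603, 0.245] pointing down, gripper open.
Joint ranges: [-166.48, 166.48], [-47.26, 123.95], [12.59, 153.08], [-70.14, 250.14], [6.76, 159.57], [-176.63, 176.63]. Speed limits (degrees/s): [108.29, 108.29, 147.25, 172.46, 172.46, 172.46].

### API

Orientations are given as [roll, pitch, yaw] about the fixed x, y, z axes, in that order (R = Rz(yaw) Ry(pitch) Rx(roll)).
In Python, from workcell import telemetry, viewer, close_job gives the robot as it stands.
- The arm moves only by the tool arm_command, never from a script. Its argument "increments" is a list of rows, each a list of 3 entries, a list of its own where there are three numbers: the shift along the tool's x, y, z in m, then the turn about the tool's z in degrees, then the closure, from 0 (fully open) to 1 (shut). In form: [[[tx, ty, tz], twist, fingers], ...]. A call has 1 to 8 rows; each row is the pose to reach, as a shift and turn from the pose commanded when the call began, along the tool's axes at that moment; what a row does not reach only later rows make up. A row lasts 1/10 s, in which the tool goes at most 50 mm and 8.59 degrees, less where a joint would pass 70% of its speed; a pose out of reach is approached as far as the arm can. A call with a gripper value outside its range is refused whole. The fingers move at their own pace and stop on an object; the grip force is fixed at half the most. Time passes only in rows, so rows that repeat a pose let the fingers close. It gives the time, the measured TCP pose, the force, the opening and the grip force at its end, in the units of the state.
- telemetry.read_state(): the state, without advancing time (a new reading comes with each control period).
- viewer.capture(name): name is "side" or "top"; returns (picture, depth): 400x640x3 uint8, red, green, blue; 400x640 float32, m along the optical axis (not along the pixel's ray), 0 where there is no reading.
- viewer.camera_model(name): a dict with "intrinsics" (3x3 intrinsics, pixels), "k1" (the pictures are not rectified: a ray, as slopes to the right and down, at radius r is drawn at 1 + k1 r^2 times it, then the intrinsics apply), "R" (3x3) and "t" (3): a world point X has camera coordinates R X + t. Camera axes: x right, y down, z forward; pixel columns grow to the right and rows downward; lengths in m; the calibration is good to about 2 mm. A picture is of the moment at which its call begins. camera_model takes no time and is no camera call.
- close_job(): hands the job in; it is judged then, once.
The state is a dict: "t": time; "joint_pos": joint angles; "qd": joint speeds; "effort": joint torques, N m; "ee_pos": TCP position; "tcp_rot": TCP orientation; "ft_force": force on the tool from outside, world axes, zero at the start; "moment": the same for the moment, N m; "width": finger opening in m; "gripper_force": force on a finger pad.
Only numpy, scipy, OpenCV 4.12 (cv2) and the standard library are available. Lean on these libraries where they do the work, as an engineer would, in place of code of your own. Each camera call takes 0.05 s, during which the arm holds its last target. There are 200 camera calls.

### The job

Put the steel rule that lies flat on the low wooden stand away in the open red toolbox: it is too thin to pick up where it lies, so press on it and slide it towards the robot until its near end juts out a good 6 cm past the stand's front edge, then pinch that overhanging end across its width and lift. Lower it into the toolbox, let go only when it is close to the toolbox floor, and leave it lying flat in there. Leave the L-shaped steel square, the hammer and the clamp where they are.

Things in the scene. Friction and masses are not known exactly. Their poses are not given: they have to be found in the camera images.
- rule: The steel rule: straight steel strip, 200 (x) x 35 (y) x 3 mm, 0.16 kg, short dark ticks along one long edge. Origin: centre of its underside; z up; -x end towards the robot. Starts flat and wholly on the stand, within 10 deg of square to its front edge. Slides easily on the varnish under fingertips that press on it (about 10 N) and move, roughly keeping its yaw. Over 90 mm out it may tip.
- rule_nose (a point): The middle of the rule's end face towards the robot, at (-100, 0, 1.5) mm in the rule's frame.
- riser: The low wooden stand, fixed, to the left or right on the bench (the toolbox on the other side): a pale board 250 x 250 x 22 mm on two legs, its flat top 70 mm above the bench. Origin: on the bench under its centre; z up. Its front edge, facing the robot, is at x = -125 mm in its frame; the space before and below it is free.
- toolbox: The red plastic toolbox, fixed, empty, open on top: outside 270 (x) x 190 (y) x 70 mm high, walls and floor 5 mm, black press-button latch on the side towards the robot (-x). Its shallow lid (160 mm deep, 30 mm high) is laid right back on the bench beyond +x. Origin: centre of the box's underside (lid not counted), on the bench; z up.
- square: Bystander: a flat steel square, L-shaped, legs 150 mm and 75 mm long, each 28 mm wide, 3 mm thick, lying on the stand beside the rule (which of the two is left varies), its middle at least 90 mm from that of the rule. Origin: underside, at the centre of its 150 x 75 mm outline.
- hammer: Bystander: a yellow hammer on the bench to the right of the work.
- clamp: Bystander: an aluminium bar clamp, 170 mm long and 75 mm high with a black turning knob, on the bench to the left of the work.
Mind the look-alikes: they are no part of the job. Leave any turquoise or yellow look-alike of the rule alone.

How it is judged (in metres and radians):
On the way, in this order (a step that is already met when the one before it is completed fails the run):
1. the rule lies flat on the stand with its near end at least 40 mm past the stand's front edge (x of rule_nose in the frame of riser below -0.165 m and contact force between rule and riser above 0.2 N and angle between rule's own z axis and vertical below 0.1 rad), for 0.2 s.
2. the rule is pinched by that end (grip within 90 mm of the end) and lifted at least 20 mm clear of the stand (z of rule in the frame of riser above 0.09 m and contact force between rule and the fingers above 2 N and horizontal distance between the grasp point and rule_nose below 0.09 m), for 0.2 s.
3. the rule, still in the fingers, is inside the toolbox with its middle less than 50 mm above the bench (x of rule in the frame of toolbox between -0.04 and 0.04 m and y of rule in the frame of toolbox between -0.08 and 0.08 m and z of rule in the frame of toolbox below 0.05 m and contact force between rule and the fingers above 0.5 N), for 0.1 s.
At the end, for the whole second after the job is handed in: The rule lies still and flat (within about 6 degrees) on the toolbox floor, its middle within 40 mm along and 80 mm across of the toolbox's middle (x of rule in the frame of toolbox between -0.04 and 0.04 m and y of rule in the frame of toolbox between -0.08 and 0.08 m and z of rule in the frame of toolbox below 0.015 m and angle between rule's own z axis and vertical below 0.1 rad and linear speed of rule below 0.02 m/s); the robot touches nothing.
It fails at once if the square is moved more than 20 mm (distance of square from where it was at the start of the episode above 0.02 m).
It fails at once if the hammer is moved more than 20 mm (distance of hammer from where it was at the start of the episode above 0.02 m).
It fails at once if the clamp is moved more than 20 mm (distance of clamp from where it was at the start of the episode above 0.02 m).
It also fails if it takes over 51 s, if anything falls off the work surface, if the arm or the gripper's body presses on something with over 40 N, if the wrist force passes 120 N, or if a joint passes its speed limit or range.

## Working session

There is one attempt and no reset: what is moved stays moved. The work goes in short steps, Python scripts to look and compute and a tool call to move; the robot and the scene stay as the last step left them, time stands still between calls to the robot, and variables do not carry over. Pictures are saved under pics/ and viewed, at most 10 in all, crops included, and the job is handed in when it is done.

Besides the shell and the picture viewer there is one more tool, called after ">>>" by a JSON object that holds its "op" and its "data", one argument or row to a line. arm_command: Moves the arm, as the interface text tells. Its arguments: {"type":"object","properties":{"increments":{"type":"array","items":{"type":"array"}}},"required":["increments"]}

```bash
mkdir -p pics; cat > h.py <<'E'
import numpy as np, cv2
from workcell import telemetry, viewer, close_job
def cloud(name):
    im,d=viewer.capture(name); m=viewer.camera_model(name)
    K=np.array(m["intrinsics"],float); R=np.array(m["R"]);t=np.array(m["t"]);k1=m["k1"]
    h,w=d.shape; u,v=np.meshgrid(np.arange(w),np.arange(h))
    pts=np.stack([u,v],-1).reshape(-1,1,2).astype(np.float64)
    s=cv2.undistortPoints(pts,K,np.array([k1,0,0,0,0.])).reshape(h,w,2)
    c=np.concatenate([s*d[...,None],d[...,None]],-1)
    X=(c-t)@R; X[d<=0]=np.nan
    return im,d,X
def save(im,n): cv2.imwrite("pics/"+n,im[...,::-1])
E
python3 - <<'E'
from h import *
for n in("top","side"):
    im,d,X=cloud(n); save(im,n+"0.png"); np.savez(n+"0.npz",im=im,X=X)
    m=viewer.camera_model(n); print(n,m)
print(telemetry.read_state())
E
```

```text
top {'intrinsics': array([[462.02429323,   0.        , 320.7589895 ],
       [  0.        , 462.02429323, 200.77049905],
       [  0.        ,   0.        ,   1.        ]]), 'k1': -0.062268232123827226, 'R': array([[-0.0154593 , -0.99980186,  0.01254019],
       [-0.98856721,  0.01340187, -0.15018412],
       [ 0.1499863 , -0.01471856, -0.98857851]]), 't': array([-0.09707722,  0.46715392,  1.93968032])}
side {'intrinsics': array([[416.19833047,   0.        , 320.56783708],
       [  0.        , 416.19833047, 197.8921921 ],
       [  0.        ,   0.        ,   1.        ]]), 'k1': -0.06516959290840944, 'R': array([[-9.77105792e-01, -2.12752285e-01,  8.58049415e-04],
       [-1.55989708e-01,  7.13658520e-01, -6.82904625e-01],
       [ 1.44677165e-01, -6.67403912e-01, -7.30507041e-01]]), 't': array([0.45297035, 0.18110794, 1.39645644])}
{'t': 0.1, 'joint_pos': array([-8.01303468e+01,  2.83132309e+01,  7.71265225e+01,  1.19871476e-03,
        7.46279692e+01, -5.47142206e+00]), 'qd': array([-0.03089723, -0.0272528 , -0.05770588,  0.01411746, -0.0422704 ,
        0.10118729]), 'effort': array([ 1.45763272e-03, -8.83589602e+01, -3.84563506e+01, -2.10894891e-04,
        5.28844132e-03, -7.22426876e-06]), 'ee_pos': array([ 0.16530827, -0.60239712,  0.24472178]), 'tcp_rot': array([-1.79932696e+02, -7.60748415e-03,  1.53407523e+01]), 'ft_force': array([ 0.77112929,  0.36333836, -0.03437447]), 'moment': array([ 0.03544623, -0.02078117, -0.03198879]), 'gripper_force': 0.0, 'width': 0.08571047326867712}
```

View pics/top0.png

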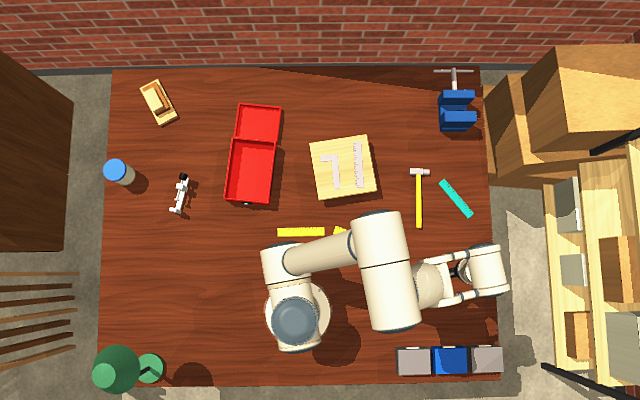

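View pics/side0.png

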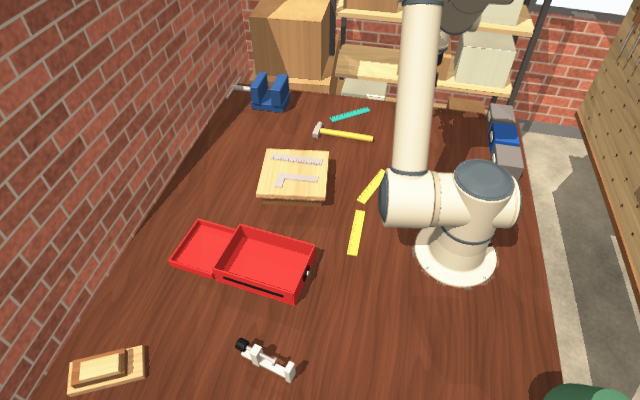

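The top view shows the stand around (343,167), with the rule on its right at about (358,165) and the square on its left at about (335,170). The toolbox is at (250,172), the clamp at (180,193) and the hammer at (420,195). Two yellow look-alikes lie in front of the stand.

```bash
cat > meas.py <<'E'
from h import *
def rect(P):
    (c,s,a)=cv2.minAreaRect(P[:,:2].astype(np.float32)*1000); return np.round(c,1),np.round(s,1),round(a,1)
def comps(im,X,lo=.045):
    """grey things on the stand; board"""
    hsv=cv2.cvtColor(im,cv2.COLOR_RGB2HSV)
    reg=(X[...,0]>.35)&(X[...,0]<.95)&(X[...,1]>-.4)&(X[...,1]<.1)&(X[...,2]>lo)&(X[...,2]<.1)
    g=(reg&(hsv[...,1]<60)).astype(np.uint8)
    n,l,st,_=cv2.connectedComponentsWithStats(g)
    return reg,[X[l==i] for i in range(1,n) if st[i,4]>25]
E
python3 - <<'E'
from meas import *
for n in("top","side"):
    f=np.load(n+"0.npz"); im,X=f["im"],f["X"]
    reg,cs=comps(im,X)
    print(n,"stand",rect(X[reg]),np.median(X[reg],0))
    for P in cs: print(" grey",len(P),rect(P),np.median(P,0).round(4))
    hsv=cv2.cvtColor(im,cv2.COLOR_RGB2HSV)
    red=((hsv[...,0]<6)|(hsv[...,0]>174))&(hsv[...,1]>180)&(X[...,0]>.3)&(X[...,1]<.4)&(X[...,1]>-.1)
    for a,b in((.055,.085),(-.005,.012)):
        m=red&(X[...,2]>a)&(X[...,2]<b); print(" red",a,m.sum(),rect(X[m]))
    u=(slice(125,215),slice(215,395)) if n=="top" else (slice(140,210),slice(240,345))
    save(cv2.resize(im[u],None,fx=4,fy=4,interpolation=cv2.INTER_CUBIC),n+"crop.png")
E
```

```text
top stand (array([ 606.7, -118.6]), array([277.8, 435.7]), 1.0) [ 0.60736514 -0.19432922  0.07188233]
 grey 352 (array([ 615.4, -263.7]), array([199.6,  33.5]), 1.7) [ 0.6127 -0.2639  0.0746]
 grey 294 (array([ 586., -143.]), array([153.2,  74.2]), 3.6) [ 0.6103 -0.1617  0.0744]
 red 0.055 384 (array([600.2, 196.1]), array([192.2, 275.6]), 83.4)
 red -0.005 2993 (array([615.6, 103.3]), array([409.4, 582.1]), 83.0)
side stand (array([ 604.7, -117.8]), array([269.6, 427.6]), 4.1) [ 0.60928371 -0.1699833   0.07118405]
 grey 317 (array([ 616.9, -261.1]), array([200.5,  43.2]), 2.7) [ 0.6151 -0.2615  0.0743]
 grey 285 (array([ 586.1, -143.9]), array([148.8,  75.9]), 3.2) [ 0.6091 -0.1597  0.0742]
 red 0.055 920 (array([600.9, 200.2]), array([195.4, 273.5]), 83.7)
 red -0.005 4793 (array([694.4, 177.9]), array([217.8, 461.7]), 83.5)
```

View pics/topcrop.png

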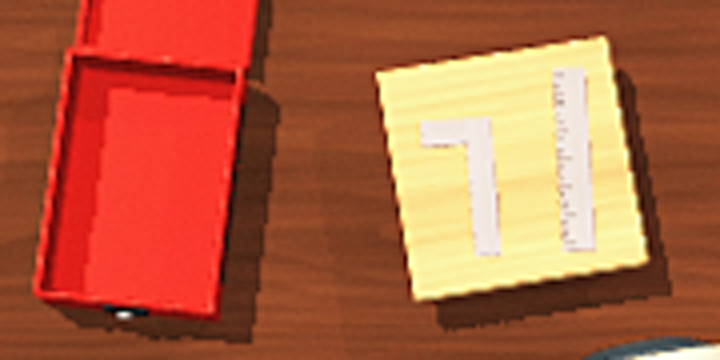

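The crop shows the plain steel rule with ticks on its left edge, about 7° off the stand. Its size checks at 200 x 34 mm and the toolbox checks at 275 x 193 mm. I'll measure the stand separately.

```bash
python3 - <<'E'
from meas import *
for n in("top","side"):
    f=np.load(n+"0.npz"); im,X=f["im"],f["X"]
    m=(X[...,0]>.4)&(X[...,0]<.85)&(X[...,1]<.03)&(X[...,1]>-.42)&(X[...,2]>.06)&(X[...,2]<.085)
    m=cv2.morphologyEx(m.astype(np.uint8),cv2.MORPH_OPEN,np.ones((5,5)))>0
    print(n,rect(X[m]),np.median(X[m],0))
E
```

```text
top (array([ 608.3, -197.6]), array([251.3, 250.7]), 8.6) [ 0.60935898 -0.19484231  0.07210001]
side (array([ 610.1, -196.9]), array([251. , 258.6]), 8.7) [ 0.60579766 -0.18006283  0.07143975]
```

>>> {"op": "arm_command", "data": {
  "increments": [
    [[0.54,-0.205,0.06],13.6,1],
    [[0.54,-0.205,0.06],13.6,1],
    [[0.54,-0.205,0.06],13.6,1],
    [[0.54,-0.205,0.06],13.6,1],
    [[0.54,-0.205,0.06],13.6,1],
    [[0.54,-0.205,0.06],13.6,1],
    [[0.54,-0.205,0.06],13.6,1],
    [[0.54,-0.205,0.06],13.6,1]
  ]
}}

```text
t: 0.9
ee_pos: [0.4857, -0.3683, 0.2039]
tcp_rot: [-180.0, 0.0, 1.7]
ft_force: [0.1, -1.2, -0.1]
width: 0.0003
gripper_force: 0.0
```

>>> {"op": "arm_command", "data": {
  "increments": [
    [[0.153,-0.1025,0.05],0,1],
    [[0.153,-0.1025,0.07],0,1],
    [[0.153,-0.1025,0.09],0,1],
    [[0.153,-0.1025,0.094],0,1],
    [[0.153,-0.1025,0.094],0,1],
    [[0.153,-0.1025,0.094],0,1],
    [[0.153,-0.1025,0.094],0,1]
  ]
}}

```text
t: 1.6
ee_pos: [0.6338, -0.2634, 0.1107]
tcp_rot: [180.0, 0.0, 1.7]
ft_force: [-0.3, -0.1, -0.5]
width: -0.0001
gripper_force: 0.0
```

>>> {"op": "arm_command", "data": {
  "increments": [
    [[0,-0.001,0.012],0,1],
    [[0,-0.001,0.02],0,1],
    [[0,-0.001,0.022],0,1],
    [[0,-0.001,0.0235],0,1],
    [[0,-0.001,0.0235],0,1],
    [[0,-0.001,0.0235],0,1]
  ]
}}

```text
t: 2.2
ee_pos: [0.6342, -0.2621, 0.0871]
tcp_rot: [180.0, -0.0, 1.7]
ft_force: [-0.3, -1.1, 3.5]
width: 0.0002
gripper_force: 1.7
```

Contact is light. I'll press a little harder.

>>> {"op": "arm_command", "data": {
  "increments": [
    [[0,0,0.0007],0,1],
    [[0,0,0.0007],0,1],
    [[0,0,0.0007],0,1]
  ]
}}

```text
t: 2.5
ee_pos: [0.6343, -0.2621, 0.087]
tcp_rot: [180.0, -0.0, 1.7]
ft_force: [-3.1, -0.7, 12.3]
width: 0.0002
gripper_force: 6.1
```

>>> {"op": "arm_command", "data": {
  "increments": [
    [[-0.004,0,0],0,1],
    [[-0.01,0,0],0,1],
    [[-0.016,0,0],0,1],
    [[-0.022,0,0],0,1],
    [[-0.028,0,0],0,1],
    [[-0.034,0,0],0,1],
    [[-0.04,0,0],0,1],
    [[-0.04,0,0],0,1]
  ]
}}

```text
t: 3.3
ee_pos: [0.5943, -0.2635, 0.087]
tcp_rot: [179.9, -0.1, 1.7]
ft_force: [-3.1, 0.3, 12.4]
width: -0.0002
gripper_force: 6.0
```

```bash
cat > now.py <<'E'
from meas import *
a=np.radians(8.65); C=np.array([.609,-.197])
for n in("top","side"):
    im,d,X=cloud(n); save(im,n+"_now.png"); reg,cs=comps(im,X,.062)
    for P in cs:
        c,s,ang=rect(P)
        if c[1]<-200 and max(s)<260: print(n,len(P),c,s,ang,"min x in riser",(((P[:,:2]-C)@[np.cos(a),np.sin(a)]).min()).round(4),"maxz",P[:,2].max().round(3))
E
python3 now.py
```

```text
side 309 [ 577.7 -262.8] [199.7  40.6] 1.4 min x in riser -0.1407 maxz 0.099
```

The rule follows the fingers fully (39 of 40 mm). I'll slide the remaining 48 mm.

>>> {"op": "arm_command", "data": {
  "increments": [
    [[-0.006,0,0],0,1],
    [[-0.013,0,0],0,1],
    [[-0.02,0,0],0,1],
    [[-0.027,0,0],0,1],
    [[-0.034,0,0],0,1],
    [[-0.041,0,0],0,1],
    [[-0.048,0,0],0,1],
    [[-0.048,0,0],0,1]
  ]
}}

```text
t: 4.2
ee_pos: [0.5462, -0.265, 0.087]
tcp_rot: [179.9, -0.1, 1.7]
ft_force: [-3.4, -2.0, 14.4]
width: -0.0001
gripper_force: 6.6
```

```bash
python3 now.py
```

```text
side 317 [ 528.9 -260.4] [197.5  44.9] 3.0 min x in riser -0.1871 maxz 0.1
```

>>> {"op": "arm_command", "data": {
  "increments": [
    [[0,0,-0.02],0,1],
    [[0,0,-0.06],0,1],
    [[-0.05,0,-0.06],0,0],
    [[-0.087,0,-0.06],0,0],
    [[-0.16,0,-0.06],0,0],
    [[-0.18,0,-0.06],0,0],
    [[-0.18,0,-0.06],0,0],
    [[-0.18,0,-0.06],0,0]
  ]
}}

```text
t: 5.1
ee_pos: [0.3659, -0.2703, 0.1464]
tcp_rot: [180.0, -0.0, 1.6]
ft_force: [0.2, -0.8, 0.1]
width: 0.0849
gripper_force: 0.0
```

```bash
python3 now.py; python3 -c "
import cv2
a=cv2.imread('pics/top_now.png')[120:220,250:410];b=cv2.imread('pics/side_now.png')[130:230,240:400]
cv2.imwrite('pics/j1.png',cv2.resize(cv2.hconcat([a,b]),None,fx=2.5,fy=2.5,interpolation=2))"
```

```text
top 216 [ 564.4 -266.8] [128.1  35.1] 2.5 min x in riser -0.1164 maxz 0.091
side 330 [ 529.7 -264.6] [199.3  44. ] 0.9 min x in riser -0.187 maxz 0.083
```

View pics/j1.png

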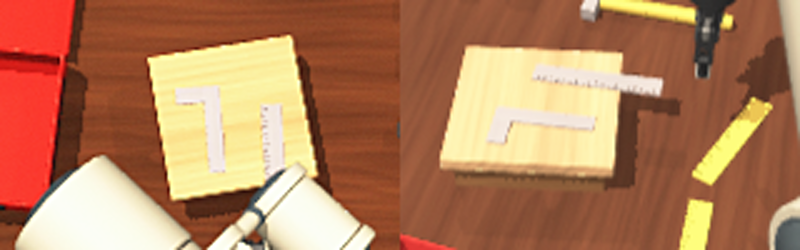

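The rule juts out about 62 mm and is nearly square to x. Next I descend around the overhang.

>>> {"op": "arm_command", "data": {
  "increments": [
    [[0.045,0.001,0],0,0],
    [[0.085,0.001,0],0,0],
    [[0.092,0.001,0.01],0,0],
    [[0.092,0.001,0.04],0,0],
    [[0.092,0.001,0.07],0,0],
    [[0.092,0.001,0.078],0,0],
    [[0.092,0.001,0.078],0,0]
  ]
}}

```text
t: 5.9
ee_pos: [0.4582, -0.2676, 0.0671]
tcp_rot: [-179.9, 0.1, 1.8]
ft_force: [0.6, -1.0, 0.2]
width: 0.0854
gripper_force: 0.0
```

```bash
python3 now.py; python3 -c "
import cv2
b=cv2.imread('pics/side_now.png')[130:230,240:400]
cv2.imwrite('pics/j2.png',cv2.resize(b,None,fx=4,fy=4,interpolation=2))"
```

```text
top 30 [ 621.  -263.4] [17.6 37.1] 26.0 min x in riser -0.0115 maxz 0.082
side 237 [ 556.1 -264.4] [145.9  40.2] 2.9 min x in riser -0.1338 maxz 0.08
side 34 [ 441.2 -265.5] [21.2 31.9] 2.2 min x in riser -0.1871 maxz 0.078
side 28 [ 458.  -214.4] [19.5 12.2] 0.1 min x in riser -0.1619 maxz 0.1
```

View pics/j2.png

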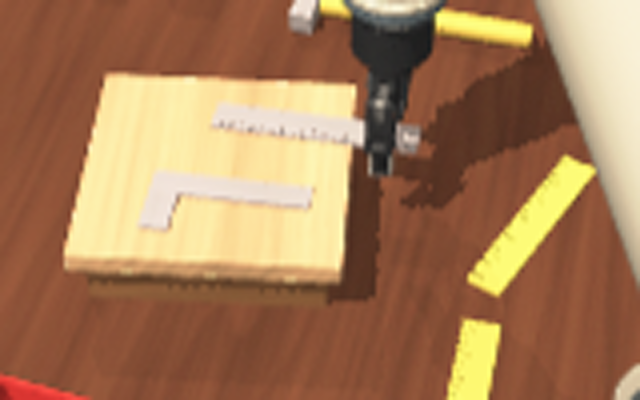

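The fingers straddle the overhang with the nose showing past them. Now I close.

>>> {"op": "arm_command", "data": {
  "increments": [
    [[0,0,0],0,1],
    [[0,0,0],0,1],
    [[0,0,0],0,1],
    [[0,0,0],0,1],
    [[0,0,0],0,1],
    [[0,0,0],0,1],
    [[0,0,0],0,1],
    [[0,0,0],0,1]
  ]
}}

```text
t: 6.8
ee_pos: [0.4584, -0.2683, 0.0682]
tcp_rot: [180.0, -0.0, 1.7]
ft_force: [-0.4, -0.7, 5.0]
width: 0.0331
gripper_force: 59.1
```

>>> {"op": "arm_command", "data": {
  "increments": [
    [[0,0,-0.01],0,1],
    [[0,0,-0.025],0,1],
    [[0,0,-0.045],0,1],
    [[0,0,-0.07],0,1],
    [[0,0,-0.09],0,1],
    [[0,0,-0.1],0,1],
    [[0,0,-0.1],0,1],
    [[0,0,-0.1],0,1]
  ]
}}

```text
t: 7.6
ee_pos: [0.4579, -0.2678, 0.1675]
tcp_rot: [-180.0, 0.0, 1.7]
ft_force: [-0.5, 0.0, -1.8]
width: 0.0327
gripper_force: 59.8
```

```bash
python3 - <<'E'
from meas import *
im,d,X=cloud("side"); save(cv2.resize(im[90:230,230:400],None,fx=3,fy=3,interpolation=2),"lift.png")
hsv=cv2.cvtColor(im,cv2.COLOR_RGB2HSV)
m=(hsv[...,1]<70)&(hsv[...,2]>110)&(X[...,2]>.09)&(X[...,2]<.21)&(X[...,0]>.4)&(X[...,0]<.7)&(abs(X[...,1]+.268)<.03)
P=X[m];print(len(P),rect(P),np.polyfit(P[:,0],P[:,2],1),np.median(P,0))
E
```

```text
303 (array([ 529.4, -262.8]), array([ 43.6, 199. ]), 88.6) [-0.02649238  0.18424279] [ 0.53886844 -0.26158774  0.16994059]
```

View pics/lift.png

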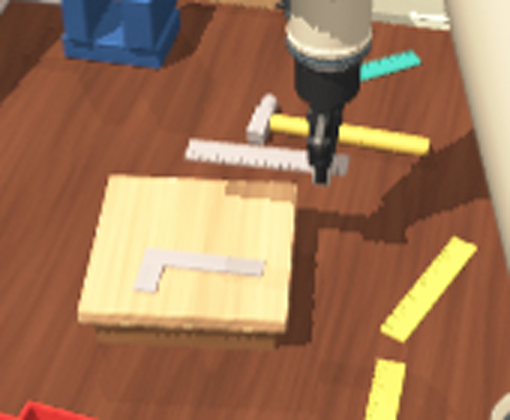

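Lifted and level, with a droop of only 1.5°. The rule's centre is 71 mm ahead of the TCP. Now I carry it to the toolbox.

>>> {"op": "arm_command", "data": {
  "increments": [
    [[0.005,-0.02,0],0,1],
    [[0.01,-0.055,0],1,1],
    [[0.018,-0.095,0],2,1],
    [[0.025,-0.135,0],3,1],
    [[0.032,-0.175,0],4,1],
    [[0.04,-0.215,0],5,1],
    [[0.046,-0.25,0],6,1],
    [[0.05,-0.27,0],7,1]
  ]
}}

```text
t: 8.45
ee_pos: [0.4994, 0.0058, 0.167]
tcp_rot: [-180.0, 0.1, -5.2]
ft_force: [-0.0, -0.4, -2.0]
width: 0.0328
gripper_force: 59.9
```

>>> {"op": "arm_command", "data": {
  "increments": [
    [[0.001,-0.025,0],0.4,1],
    [[0.003,-0.06,0],0.8,1],
    [[0.006,-0.1,0],1.2,1],
    [[0.008,-0.14,0],1.2,1],
    [[0.01,-0.175,0],1.2,1],
    [[0.0115,-0.197,0],1.2,1],
    [[0.0115,-0.202,0],1.2,1],
    [[0.0115,-0.202,0],1.2,1]
  ]
}}

```text
t: 9.25
ee_pos: [0.5294, 0.2037, 0.167]
tcp_rot: [180.0, 0.1, -6.4]
ft_force: [0.4, -0.1, -1.4]
width: 0.0328
gripper_force: 60.0
```

```bash
python3 - <<'E'
from meas import *
im,d,X=cloud("side"); save(cv2.resize(im[180:310,180:350],None,fx=3,fy=3,interpolation=2),"over.png")
hsv=cv2.cvtColor(im,cv2.COLOR_RGB2HSV)
m=(hsv[...,1]<70)&(hsv[...,2]>110)&(X[...,2]>.14)&(X[...,2]<.19)&(X[...,0]>.44)&(X[...,0]<.8)&(abs(X[...,1]-.2)<.04)
P=X[m];print(len(P),rect(P),np.polyfit(P[:,0],P[:,2],1),np.median(P,0))
E
```

```text
475 (array([598.6, 197.4]), array([ 42.5, 200.9]), 81.2) [-0.03106127  0.18850451] [0.62051699 0.19587764 0.16936265]
```

View pics/over.png

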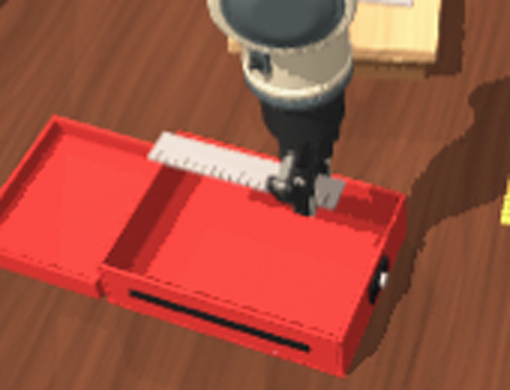

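The rule sits over the middle of the toolbox at (0.599, 0.197). Lowering.

>>> {"op": "arm_command", "data": {
  "increments": [
    [[0,0,0.015],0,1],
    [[0,0,0.04],0,1],
    [[0,0,0.07],0,1],
    [[0,0,0.1],0,1],
    [[0,0,0.12],0,1],
    [[0,0,0.132],0,1],
    [[0,0,0.137],0,1],
    [[0,0,0.137],0,1]
  ]
}}

```text
t: 10.1
ee_pos: [0.53, 0.2029, 0.031]
tcp_rot: [180.0, 0.0, -6.5]
ft_force: [0.2, -0.2, -1.0]
width: 0.033
gripper_force: 60.0
```

>>> {"op": "arm_command", "data": {
  "increments": [
    [[0,0,0.003],0,1],
    [[0,0,0.006],0,1],
    [[0,0,0.009],0,1],
    [[0,0,0.009],0,1]
  ]
}}

```text
t: 10.5
ee_pos: [0.5299, 0.2034, 0.0219]
tcp_rot: [180.0, 0.0, -6.5]
ft_force: [-0.3, -0.3, -1.5]
width: 0.0325
gripper_force: 60.0
```

>>> {"op": "arm_command", "data": {
  "increments": [
    [[0,0,0.0015],0,1],
    [[0,0,0.003],0,1],
    [[0,0,0.003],0,1]
  ]
}}

```text
t: 10.8
ee_pos: [0.5299, 0.2034, 0.0189]
tcp_rot: [180.0, 0.0, -6.5]
ft_force: [-0.4, 0.1, -1.7]
width: 0.0325
gripper_force: 60.0
```

>>> {"op": "arm_command", "data": {
  "increments": [
    [[0,0,0.001],0,1],
    [[0,0,0.002],0,1],
    [[0,0,0.002],0,1]
  ]
}}

```text
t: 11.1
ee_pos: [0.5301, 0.2034, 0.0183]
tcp_rot: [-180.0, -0.0, -6.5]
ft_force: [-6.6, -1.8, 26.2]
width: 0.0329
gripper_force: 74.7
```

>>> {"op": "arm_command", "data": {
  "increments": [
    [[0,0,0],0,0.65],
    [[0,0,0],0,0.5],
    [[0,0,0],0,0.3],
    [[0,0,0],0,0.1],
    [[0,0,0],0,0],
    [[0,0,0],0,0],
    [[0,0,0],0,0],
    [[0,0,0],0,0]
  ]
}}

```text
t: 11.9
ee_pos: [0.53, 0.2034, 0.017]
tcp_rot: [180.0, 0.0, -6.5]
ft_force: [-0.3, -0.0, 0.6]
width: 0.0851
gripper_force: 0.0
```

>>> {"op": "arm_command", "data": {
  "increments": [
    [[0,0,-0.02],0,0],
    [[0,0,-0.06],0,0],
    [[0,0,-0.11],0,0],
    [[0,0,-0.16],0,0],
    [[0,0,-0.2],0,0],
    [[-0.05,0,-0.2],0,0],
    [[-0.1,0,-0.2],0,0],
    [[-0.1,0,-0.2],0,0]
  ]
}}

```text
t: 12.7
ee_pos: [0.4243, 0.2142, 0.2168]
tcp_rot: [179.9, 0.3, -6.4]
ft_force: [0.0, -0.1, 0.3]
width: 0.085
gripper_force: 0.0
```

```bash
python3 - <<'E'
from meas import *
im,d,X=cloud("side"); save(cv2.resize(im[130:310,170:360],None,fx=3,fy=3,interpolation=2),"end.png")
hsv=cv2.cvtColor(im,cv2.COLOR_RGB2HSV)
m=(hsv[...,1]<90)&(hsv[...,2]>110)&(X[...,2]>-.01)&(X[...,2]<.04)&(X[...,0]>.48)&(X[...,0]<.8)&(abs(X[...,1]-.2)<.08)
P=X[m];print(len(P),rect(P),np.polyfit(P[:,0],P[:,2],1),np.median(P,0))
s=telemetry.read_state();print(s["t"],s["ft_force"],s["ee_pos"])
E
```

```text
565 (array([600. , 197.4]), array([ 40.8, 200.9]), 82.0) [-0.00085473  0.00914853] [0.59750233 0.19765923 0.00860358]
12.75 [ 1.18880322  0.25436805 -0.94738084] [0.42776802 0.21459569 0.21724996]
```

View pics/end.png

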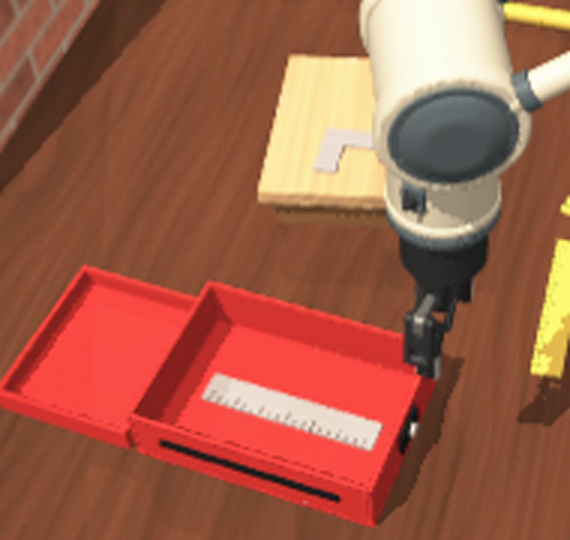

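The rule lies flat on the toolbox floor, centred at (0.600, 0.197), and the gripper is clear. I'm handing it in.

```bash
python3 -c "
from workcell import close_job; print(close_job())"
```

```text
the job is handed in; nothing more can be done
None
```

The steel rule was slid out, pinched, lifted and laid flat at the middle of the toolbox floor, with the gripper withdrawn and the job handed in at about 12.8 s; no verdict came back.

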